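# Touch off on the medium tool setter

## Task

Touch off the gripper on the medium-height one of the three tool setters: with the fingertips press its sprung top face gently down part of the way, never to its stop, and keep it pressed for at least a second so that the dial can settle. Then withdraw upward so that the face springs back and the gripper is well clear of it, at least a hand's breadth above. Do not grip, lift or shift the setter, and touch neither the other two setters nor anything else on the bench.

Things in the scene. Friction and masses are not known exactly. Their poses are not given: they have to be found in the camera images.
- setter_short: the short one of three tool setters that look alike but for their height: a loose upright round aluminium body (diameter 50 mm, foot 58 mm, 0.7 kg) with a small white dial on its side and a sprung round steel touch face on top, 50 mm above the work surface in all. Origin: centre of the underside, z up; not to be touched
- face_short (a point): centre of the top of the short setter's touch face (flat steel disc, diameter 36 mm, 5 mm thick, on a thin stem); 50 mm above the work surface at rest, goes down with the face
- anvil_short (a joint): how far the touch face of the short setter is pressed down, in m: 0 at rest, 0.012 at its bottom stop. A spring pushes it back up: it begins to move at about 1 N and needs about 0.5 N more per mm
- setter_medium: the medium one of three tool setters that look alike but for their height: a loose upright round aluminium body (diameter 50 mm, foot 58 mm, 0.7 kg) with a small white dial on its side and a sprung round steel touch face on top, 80 mm above the work surface in all. Origin: centre of the underside, z up; this is the one to touch
- face_medium (a point): centre of the top of the medium setter's touch face (flat steel disc, diameter 36 mm, 5 mm thick, on a thin stem); 80 mm above the work surface at rest, goes down with the face
- anvil_medium (a joint): how far the touch face of the medium setter is pressed down, in m: 0 at rest, 0.012 at its bottom stop. A spring pushes it back up: it begins to move at about 1 N and needs about 0.5 N more per mm
- setter_tall: the tall one of three tool setters that look alike but for their height: a loose upright round aluminium body (diameter 50 mm, foot 58 mm, 0.7 kg) with a small white dial on its side and a sprung round steel touch face on top, 110 mm above the work surface in all. Origin: centre of the underside, z up; not to be touched
- face_tall (a point): centre of the top of the tall setter's touch face (flat steel disc, diameter 36 mm, 5 mm thick, on a thin stem); 110 mm above the work surface at rest, goes down with the face
- anvil_tall (a joint): how far the touch face of the tall setter is pressed down, in m: 0 at rest, 0.012 at its bottom stop. A spring pushes it back up: it begins to move at about 1 N and needs about 0.5 N more per mm
- work_block: filed steel block with three drilled holes, 45x75x18 mm, lying loose among the setters; bystander. Origin: centre of the underside
- wood_block: beech packing block, 48x105x32 mm, loose; bystander. Origin: centre of the underside
- nut: loose steel hexagon nut, 24x27x13 mm; bystander. Origin: centre of the underside
- caliper: vernier caliper, 77x230x11 mm, lying loose near the robot; bystander. Origin: centre of the underside
- spanner: combination spanner, 35x224x8 mm, lying loose near the robot; bystander. Origin: centre of the underside

How it is judged:
By the outcome, as a careful person would: the job done as asked, in the order asked, and still so for the second after the job is handed in, with the robot touching nothing.
It also fails if it takes over 35 s, if anything falls off the work surface, if the arm or the gripper's body presses on something with over 40 N, if the wrist force passes 120 N, or if a joint passes its speed limit or range.

## Robot

A 7-joint arm with a two-finger parallel gripper is mounted at the origin on the work surface; the furniture and walls round the work are solid. World frame = base frame: x ahead of the robot, y to its left, z up, the work surface at z = 0. Lengths are in m, angles in rad, forces in N, time in s.
With the tool pointing down it reaches from about 0.425 to 0.825 m from the base axis. Payload 3.6 kg.
Tool frame: the origin (TCP) lies between the finger pads, 19 mm behind the fingertips; this is the grasp point; z points along the fingers, y is the line along which they close (so a half turn about z gives the same grasp; the last joint's range is limited). The gripper opens to 93 mm and grips with 3 to 60 N. Pads are 15 mm wide; open, the fingers measure 128 mm over their backs; the gripper's body (75 mm by 188 mm) begins 65 mm behind the grasp point.
Start: joints at [-1.31, 0.615, -0.013, 1.423, 0.008, 1.103, -0.04], TCP at [0.184, 0.623, 0.237] pointing down, gripper open.
Joint ranges: [-3.12, 3.12], [-0.3, 2.06], [-1.34, 1.32], [0.26, 2.42], [-1.36, 4.5], [0.01, 1.98], [-2.84, 2.84]. Speed limits (rad/s): [2.79, 2.79, 3.14, 3.14, 3.14, 3.14, 3.14].

## Interface

Orientations are given as a unit quaternion [w, x, y, z].
In Python, from cell import r, kinematics, sensors, optics, nets gives the robot as it stands. Calls block until the motion is done:
- r.reach(position, orientation): joint-space move of the TCP to a pose.
- r.servo_line(position, rotation=None, speed=0.15): straight line of the TCP; rotation=None keeps the orientation; speed is the mean speed in m/s.
- r.goto_joints(angles): joint-space move.
- r.grip(opening): finger opening in m; the grip force is fixed at half the most; returns when the fingers have stopped.
- r.wait(seconds).
- kinematics.solve_ik(position, orientation): joint angles nearest the present ones, or None.
- sensors.read_state(): the state.
- optics.snapshot(name): name is "scene" or "top" or "wrist"; returns (picture, depth): 480x640x3 uint8, blue, green, red; 480x640 float32, m along the optical axis (not along the pixel's ray), 0 where there is no reading.
- optics.camera_params(name): a dict with "mtx" (3x3 intrinsics, pixels), "R" (3x3) and "t" (3): a world point X has camera coordinates R X + t. Camera axes: x right, y down, z forward; pixel columns grow to the right and rows downward; lengths in m; the calibration is good to about 2 mm. A picture is of the moment at which its call begins: read the wrist's pose just before it. camera_params takes no time and is no camera call; for the wrist camera it gives the pose at the moment of the call.
A pose or a line that the arm cannot do raises r.Unreachable and nothing moves.
- r.sign_off(): hands the job in; it is judged then, once.
Trained networks look in the newest picture that a camera, given by its name, has taken for a name from the list of things; names that differ only in an ending like _2 or _b are one class to them, and where a whole thing is asked for, a point or a joint stands for the part that bears it (a point fixed in the world has none). Each returns a list of dicts, best first, with "confidence" (0 to 1); they miss things now and then, are a little off and sometimes report something else, mostly with a low value. They report only what shows in the picture. A call takes as long as a camera call.
- nets.look_for(label, camera): "position" ([row, column] in pixels, amid what is visible of it).
- nets.spot_point(label, camera): "position" ([row, column] in pixels: a listed point, or the origin of a listed thing).
The state is a dict: "time_s": time; "qpos": joint angles; "dq": joint speeds; "tau": joint torques, N m; "tool_pos": TCP position; "orientation": TCP orientation; "ft_force": force on the tool from outside, world axes, zero at the start; "ft_torque": the same for the moment, N m; "opening": finger opening in m; "grip_force": force on a finger pad.
Only numpy, scipy, OpenCV 4.12 (cv2) and the standard library are available. Lean on these libraries where they do the work, as an engineer would, in place of code of your own. Each camera call takes 0.05 s, during which the arm holds its last target. There are 200 camera calls.

## Working session

There is one attempt and no reset: what is moved stays moved. The work goes in short steps, each a Python script; the robot and the scene stay as the last script left them, time stands still between calls to the robot, and variables do not carry over. Pictures are saved under pics/ and viewed, at most 10 in all, crops included, and the job is handed in when it is done.

```bash
mkdir -p pics
cat > h.py <<'E'
from cell import r, kinematics, sensors, optics, nets
import numpy as np, cv2
def cloud(cam):
    p=optics.camera_params(cam); img,d=optics.snapshot(cam)
    v,u=np.indices(d.shape); K=p["mtx"]
    c=np.stack([(u-K[0][2])/K[0][0]*d,(v-K[1][2])/K[1][1]*d,d],-1)
    X=(c-np.array(p["t"]))@np.array(p["R"]); X[d==0]=np.nan
    return img,d,X
E
python3 - <<'E'
from h import *
for cam in ["scene","top"]:
    img,d,X=cloud(cam); cv2.imwrite(f"pics/{cam}.png",img); np.save(f"{cam}.npy",X)
    for n in ["setter_short","setter_medium","setter_tall","face_short","face_medium","face_tall"]:
        for f in (nets.look_for,nets.spot_point):
            if 'face' in n and f==nets.look_for: continue
            for q in f(n,cam)[:2]:
                a,b=map(int,map(round,q["position"])); print(cam,n,f.__name__,(a,b),round(q["confidence"],2),X[a,b].round(3))
s=sensors.read_state();print(s["time_s"],s["tool_pos"],s["orientation"],s["ft_force"],s["opening"])
E
```

```text
scene setter_short call (308, 492) 0.91 [ 0.477 -0.363  0.033]
scene setter_short call (312, 490) 0.62 [ 0.474 -0.362  0.022]
scene setter_short call (275, 429) 0.16 [ 0.543 -0.181  0.008]
scene setter_medium call (228, 250) 0.62 [0.427 0.303 0.043]
scene setter_medium call (239, 252) 0.71 [0.425 0.298 0.009]
scene setter_tall call (258, 368) 0.95 [ 0.451 -0.049  0.067]
scene setter_tall call (312, 495) 0.24 [ 0.469 -0.373  0.031]
scene setter_tall call (270, 368) 0.71 [ 0.454 -0.05   0.028]
scene setter_tall call (312, 492) 0.34 [ 0.464 -0.368  0.032]
scene face_short call (300, 499) 0.68 [ 0.495 -0.371  0.048]
scene face_medium call (210, 249) 0.63 [0.457 0.327 0.077]
scene face_tall call (236, 370) 0.7 [ 0.48  -0.037  0.112]
scene face_tall call (272, 367) 0.31 [ 0.455 -0.047  0.019]
top setter_short call (210, 466) 0.85 [ 0.488 -0.36   0.05 ]
top setter_short call (210, 464) 0.84 [ 0.49 -0.36  0.03]
top setter_medium call (216, 231) 0.55 [0.455 0.3   0.08 ]
top setter_medium call (221, 231) 0.64 [0.441 0.299 0.081]
top setter_tall call (212, 354) 0.83 [ 0.469 -0.036  0.109]
top setter_tall call (212, 352) 0.72 [ 0.469 -0.031  0.11 ]
top face_short call (205, 470) 0.67 [ 0.503 -0.371  0.05 ]
top face_medium call (218, 224) 0.56 [0.449 0.319 0.078]
top face_medium call (215, 167) 0.3 [0.459 0.493 0.03 ]
top face_tall call (211, 356) 0.66 [ 0.472 -0.042  0.107]
1.0 [0.18447197 0.62324267 0.23742691] [-1.33786517e-05  1.43393317e-01  9.89665780e-01 -3.28016364e-05] [-0.00481632 -0.59443514 -0.66815879] 0.09308711544943901
```

Run:
```python
from h import *
for cam in ["scene","top"]:
    X=np.load(cam+".npy")
    m=(np.hypot(X[...,0]-.453,X[...,1]-.305)<.07)&(X[...,2]>.074)&(X[...,2]<.09)
    P=X[m]; v,u=np.nonzero(m)
    print(cam,m.sum(),P.mean(0).round(4),P.min(0).round(3),P.max(0).round(3),np.percentile(P[:,2],[10,50,90]),cv2.minEnclosingCircle(P[:,:2].astype(np.float32)))
    m=(abs(X[...,0]-.45)<.16)&(abs(X[...,1]-.3)<.2)&(X[...,2]>.09); print("above",m.sum(),X[m].mean(0) if m.any() else "")
```

```text
scene 85 [0.4438 0.3148 0.0802] [0.424 0.298 0.075] [0.463 0.333 0.084] [0.07733221 0.08031979 0.08247604] ((0.44243621826171875, 0.3169572055339813), 0.021112456917762756)
above 1349 [0.53468871 0.15874967 0.12939869]
top 132 [0.4508 0.3135 0.0797] [0.434 0.297 0.074] [0.468 0.33  0.086] [0.07632415 0.07945856 0.08285873] ((0.45092853903770447, 0.3130887746810913), 0.01765984483063221)
above 1124 [0.53711185 0.15737139 0.13391759]
```

View pics/scene.png

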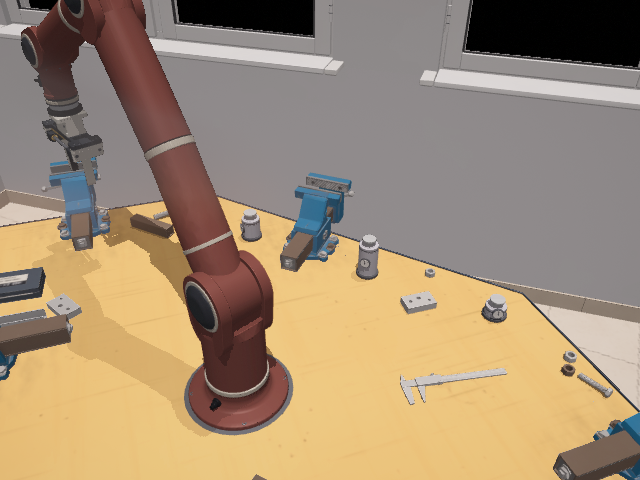

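View pics/top.png

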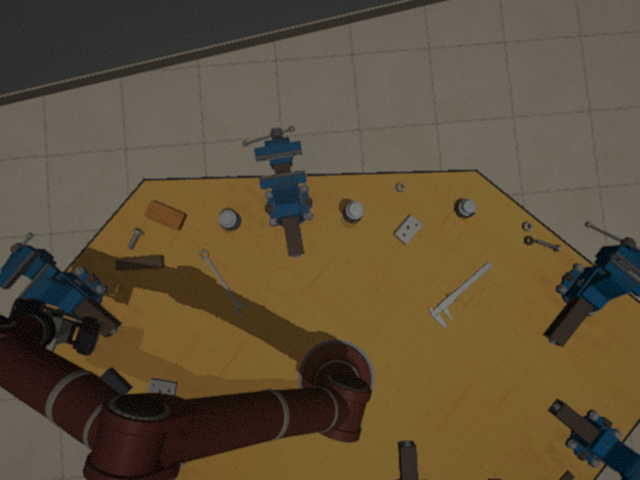

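The medium setter is at top (218, 229) and scene (225, 250). A vise stands to its right at top (200, 287), and the spanner and wood block are off to the sides. I'll check the vise clearance before moving.

Run:
```python
from h import *
for cam in ["scene","top"]:
    X=np.load(cam+".npy")
    for h in (.1,.15,.19):
        m=(abs(X[...,0]-.53)<.25)&(abs(X[...,1]-.2)<.2)&(X[...,2]>h);P=X[m]
        if len(P): 
            d=np.hypot(P[:,0]-.449,P[:,1]-.3135); print(cam,h,len(P),"near",np.sort(d)[[0,5]].round(3),P[d.argmin()].round(3),P.min(0).round(3),P.max(0).round(3))
R=lambda a:[0,np.cos(a/2),np.sin(a/2),0]
for a in np.arange(0,3.15,np.pi/6):
    s=[kinematics.solve_ik([.449,.3135,z],R(a)) for z in (.3,.09)]
    print(round(a,2),[None if q is None else np.round(q,2) for q in s])
```

```text
scene 0.1 1619 near [0.121 0.121] [0.52  0.216 0.126] [0.485 0.094 0.1  ] [0.65  0.236 0.152]
scene 0.15 31 near [0.134 0.173] [0.541 0.216 0.151] [0.532 0.102 0.15 ] [0.639 0.223 0.152]
top 0.1 1797 near [0.126 0.129] [0.524 0.212 0.142] [0.495 0.094 0.101] [0.677 0.233 0.153]
top 0.15 67 near [0.143 0.16 ] [0.549 0.212 0.15 ] [0.536 0.102 0.15 ] [0.649 0.226 0.153]
0.0 [array([-1.15,  0.48,  0.78,  1.64, -0.36,  1.17, -1.85]), array([-1.02,  0.73,  0.6 ,  1.89, -0.61,  0.72, -1.64])]
0.52 [array([-1.06,  0.45,  0.64,  1.64, -0.29,  1.15, -1.4 ]), array([-0.96,  0.7 ,  0.49,  1.89, -0.5 ,  0.68, -1.21])]
1.05 [array([-0.98,  0.43,  0.49,  1.64, -0.22,  1.13, -0.95]), array([-0.88,  0.68,  0.36,  1.89, -0.38,  0.65, -0.81])]
1.57 [array([-0.89,  0.41,  0.36,  1.64, -0.16,  1.12, -0.49]), array([-0.81,  0.66,  0.24,  1.88, -0.26,  0.63, -0.4 ])]
2.09 [array([-0.8 ,  0.4 ,  0.23,  1.63, -0.1 ,  1.12, -0.03]), array([-0.74,  0.65,  0.14,  1.88, -0.15,  0.62,  0.01])]
2.62 [array([-0.72,  0.4 ,  0.1 ,  1.63, -0.04,  1.12,  0.44]), array([-0.67,  0.65,  0.03,  1.88, -0.03,  0.61,  0.43])]
3.14 [array([-0.63,  0.4 , -0.03,  1.63,  0.01,  1.12,  0.91]), array([-0.6 ,  0.65, -0.08,  1.88,  0.08,  0.62,  0.85])]
```

Run:
```python
from h import *
a=2.09;o=[0,np.cos(a/2),np.sin(a/2),0]
r.servo_line([.184,.623,.34],speed=.15)
r.reach([.449,.3135,.3],o); r.grip(0.0); r.wait(.3)
s=sensors.read_state();print(s["time_s"],s["tool_pos"].round(4),s["ft_force"],s["opening"])
img,d,X=cloud("wrist"); cv2.imwrite("pics/w1.png",img)
m=(np.hypot(X[...,0]-.449,X[...,1]-.3135)<.05)&(X[...,2]>.07)&(X[...,2]<.09);P=X[m]
print(m.sum(),P.mean(0),np.median(P[:,2]),cv2.minEnclosingCircle(P[:,:2].astype(np.float32)),P.min(0),P.max(0))
print(nets.spot_point("face_medium","wrist")); print(cv2.boundingRect(m.astype(np.uint8)))
```

```text
5.1 [0.449  0.3135 0.3   ] [-0.15460987 -0.67153551 -0.64365953] 0.000435278422474403
898 [0.44880087 0.31446943 0.07990764] 0.07994776179478123 ((0.4488416910171509, 0.3139110207557678), 0.01810276508331299) [0.43137336 0.29611419 0.07508394] [0.46675661 0.33174914 0.08255466]
[{'position': [205.5, 322.9], 'confidence': 0.89}]
(304, 193, 34, 34)
```

View pics/w1.png

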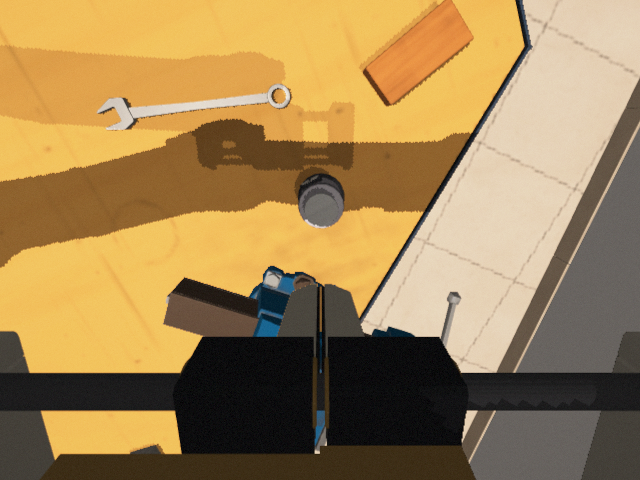

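The wrist view shows the touch face at (210, 321), centred under the closed fingers at (0.4488, 0.314), with free space around it. Next I'll approach and press in small steps, watching the wrist force.

Run:
```python
from h import *
x,y=.4488,.3141
r.servo_line([x,y,.112],speed=.1); r.wait(.3)
f=lambda: np.mean([(r.wait(.03),sensors.read_state()["ft_force"])[1] for _ in range(4)],0)
f0=f(); z=.103
print(f0)
while z>.0905:
    r.servo_line([x,y,z],speed=.02); df=f()-f0; print(round(z,4),sensors.read_state()["tool_pos"][2].round(4),df.round(2))
    if df[2]>3.4: break
    z-=.0015
print(sensors.read_state()["time_s"])
```

```text
[-0.09575943 -0.029952    0.14969298]
0.103 0.1031 [ 0.32 -0.33 -0.15]
0.1015 0.1015 [-0.16  0.05  0.13]
0.1 0.1 [-0.04 -0.2   0.06]
0.0985 0.0987 [0.28 0.6  0.99]
0.097 0.0971 [0.51 0.24 1.56]
0.0955 0.0956 [0.62 0.49 2.4 ]
0.094 0.0941 [0.8  0.82 3.06]
0.0925 0.0926 [1.04 0.62 4.32]
11.0833
```

Pressed about 6.5 mm of the 12 mm travel. I'll hold it, then withdraw.

Run:
```python
from h import *
r.wait(1.8); s=sensors.read_state(); print(s["ft_force"],s["tool_pos"])
r.servo_line([.4488,.3141,.105],speed=.03); r.servo_line([.4488,.3141,.3],speed=.12); r.wait(.4)
img,d,X=cloud("wrist"); cv2.imwrite("pics/w2.png",img)
m=(np.hypot(X[...,0]-.449,X[...,1]-.3135)<.05)&(X[...,2]>.065)&(X[...,2]<.09);P=X[m&(X[...,2]>.07)]
print(P.mean(0),cv2.minEnclosingCircle(P[:,:2].astype(np.float32)))
s=sensors.read_state(); print(s["time_s"],s["ft_force"])
```

```text
[2.44855449 1.87826733 4.1167627 ] [0.44894687 0.31419935 0.09254431]
[0.44875364 0.31445452 0.07988898] ((0.44917336106300354, 0.31404903531074524), 0.0180231723934412)
15.675 [ 0.50524295 -0.12378996 -0.15893764]
```

View pics/w2.png

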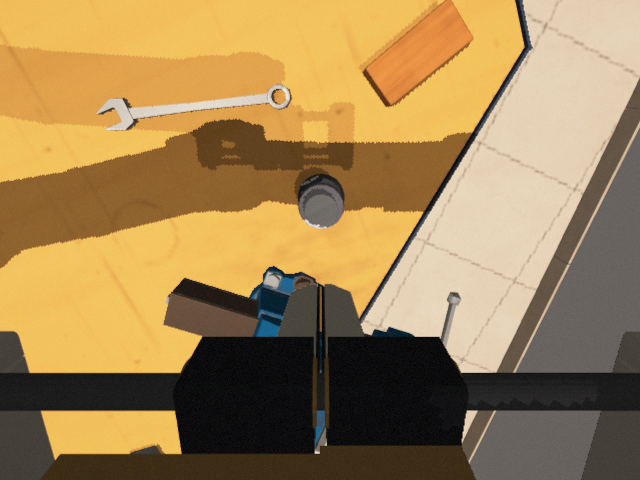

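The setter is unmoved at (210, 321), its face is back at 80 mm, and the gripper is about 0.2 m above it.

```bash
python3 -c "
from cell import r
print(r.sign_off())"
```

```text
the job is handed in; nothing more can be done
None
```

I pressed the medium setter about 6.5 mm of its 12 mm travel, held it there for about 2 s, then withdrew to about 0.2 m above it; the face sprang back to 80 mm, the setter did not shift, and the job is handed in.

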